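Bed a stone down on its parallels in the vise

ROBOT

A 6-joint arm with a two-finger parallel gripper is mounted at the origin on the work surface. World frame = base frame: x ahead of the robot, y to its left, z up, the work surface at z = 0. Lengths are in m, angles in rad, forces in N, time in s.
With the tool pointing down it reaches from about 0.35 to 0.775 m from the base axis. Payload 7.3 kg.
Tool frame: the origin (TCP) lies on the mounting face of the last link; the fingertips stand 178 mm ahead of it and the grasp point (between the pads) lies 159 mm ahead of it (robot.tcp_to_tips is the distance from the TCP to the fingertips, in m); z points along the fingers, y is the direction in which the jaws open and shut (so a half turn about z gives the same grasp; the last joint's range is limited). The gripper opens to 92 mm and grips with 3 to 60 N. Pads are 19 mm wide; open, the fingers measure 130 mm over their backs; the gripper's body (75 mm by 190 mm) begins 47 mm behind the grasp point.
Start: joints at [-1.354, 0.342, 1.524, -0, 1.275, -0.146], TCP at [0.186, -0.491, 0.405] pointing down, gripper open.
Joint ranges: [-2.53, 2.53], [-0.77, 2.02], [0.04, 2.7], [-1, 4.14], [0.28, 2.66], [-3.11, 3.11]. Speed limits (rad/s): [2.57, 2.57, 3.14, 3.14, 3.14, 3.14].

INTERFACE

Orientations are given as [roll, pitch, yaw] about the fixed x, y, z axes, in that order (R = Rz(yaw) Ry(pitch) Rx(roll)).
In Python, from cell import robot, viewer gives the robot as it stands.
- The arm moves only by the shell command python3 -m creep 'ROWS' [OPENING] [FORCE]. ROWS is JSON, a list that holds one entry, the list of rows, each a list of 6 numbers: the shift along the world's x, y, z in mm, then the turn, a rotation vector about the world's x, y, z in degrees. A call has 1 to 5 rows; each row shifts and turns the pose as measured when the row begins; what a row does not reach is not made up. A row lasts 1/12 s, in which the tool goes at most 41.7 mm and 7.16 degrees, less where a joint would pass 70% of its speed; a pose out of reach is approached as far as the arm can. A call with a gripper value outside its range is refused whole. OPENING is the closure, from -1 (fully open) to 1 (shut), set as the call begins (- or left out, the last holds). The fingers move at their own pace and stop on an object; FORCE is the grip in N (left out, the last holds). Time passes only in rows, so rows that do not move let the fingers close. It gives the time, the measured TCP pose, the force and the opening at its end, in the units of the state.
- robot.observe(): the state, without advancing time (a new reading comes with each control period).
- viewer.read_camera(name): name is "scene" or "top"; returns the picture (400x640x3 uint8, blue, green, red); there is no depth.
- viewer.camera_model(name): a dict with "fx", "fy", "cx", "cy" (pixels), "pose" (4x4, takes a point from camera to world coordinates). Camera axes: x right, y up, looking along -z (the intrinsics and any distortion apply to the point x, -y, -z); pixel columns grow to the right and rows downward; lengths in m; the calibration is good to about 2 mm. A picture is of the moment at which its call begins. camera_model takes no time and is no camera call.
- robot.hand_in(): hands the job in, once; it reports no verdict.
The state is a dict: "time": time; "qpos": joint angles; "qvel": joint speeds; "joint_efforts": joint torques, N m; "tool_pos": TCP position; "tool_rot": TCP orientation; "contact_force": force on the tool from outside, world axes, zero at the start; "torque": the same for the moment, N m; "opening": finger opening in m.
Only numpy, scipy, OpenCV 4.12 (cv2) and the standard library are available. Lean on these libraries where they do the work, as an engineer would, in place of code of your own. Each camera call takes 0.05 s, during which the arm holds its last target. There are 200 camera calls.

TASK

The stone block nipped in the blue vise stands clear of the two brass parallels (bars) below it: take the orange mallet by its handle and tap the stone down with the mallet's head, both ends, until it is bedded fully on the parallels, then stand the mallet back upright on its round black pad and let go. Last, try the parallels with the fingers by a firm push on one end, along the bar (first the one on the vise's screw side, then the other): neither may slide any more; keep the gripper itself off the stone and leave both parallels in their places.

Things in the scene. Friction and masses are not known exactly. Their poses are not given: they have to be found in the camera images.
- vise: Blue vise, bolted down, yawed within 0.4 rad. Origin: centre of its underside; z up. Jaws run along its y, clamp along x. Base x -90 to +110, y +-65 mm; bed 50 mm high. Jaw faces at x = +-30, backs at +79 and -69, tops 115 mm high. Screw with cross bar (110 mm along y, 75 mm high) out to x = -157: the screw side is -x. Lugs to y = +-93, 18 mm high.
- stone: Pale block, 60 (vise x) x 120 (vise y) x 50 mm high, between the jaws. Origin: centre of its underside, 85 mm over the vise's origin when bedded (top 135 mm); starts 8 to 14 mm higher, rocked up to 0.06 rad about x. It only sinks and rocks about x, staying where left: 9 to 13 N down starts it (0.85 N m to rock), 10 N more sinks it at 25 mm/s, so one 20 N tap gives a few mm. Bedded, it stops hard.
- stone_top_left (a point): Tapping mark (dark blue pencil cross) on the stone's flat top, 45 mm from the block's centre towards the vise's +y. Fully bedded it is 135 mm above the vise's origin.
- stone_top_right (a point): The other tapping mark on the stone's top, 45 mm from the block's centre towards the vise's -y; otherwise the same.
- bar_near: Loose brass parallel on the screw side (-x), 230 (its y) x 14 x 35 mm high, 0.85 kg, standing on the vise's bed along the jaw, 22 mm from the vise's centre line. Origin: centre of its underside. Its ends overhang stone and bed by about 50 mm, free below. It slides along y under about 5 N until the stone is bedded on it, then resists 10 N or more.
- bar_far: The same brass parallel on the other side (+x) of the vise.
- mallet: Straight mallet standing on its head on the pad, 150 mm tall, 0.42 kg: orange cylindrical head 54 mm across, 60 mm high, whose flat lower face is the striking face; above it, in line, a round wooden handle 27 mm across, from 60 to 150 mm. Origin: centre of the striking face; z up along the handle.
- pad: Round black rubber pad, fixed, 110 mm across and 8 mm thick; origin at the centre of its underside on the table.
Mind the look-alikes: they are no part of the job. Of the things like the mallet, leave any that is green or red; of the rest the smaller one is meant.

How it is judged:
By the outcome, as a careful person would: the job done as asked, in the order asked, and still so for the second after the job is handed in, with the robot touching nothing.
It also fails if it takes over 72 s, if anything falls off the work surface, if the arm or the gripper's body presses on something with over 40 N, if the wrist force passes 120 N, or if a joint passes its speed limit or range.

## Working session

There is one attempt and no reset: what is moved stays moved. The work goes in short steps, Python scripts to look and compute and a shell command to move; the robot and the scene stay as the last step left them, time stands still between calls to the robot, and variables do not carry over. Pictures are saved under pics/ and viewed, about 8 in all and at most 12, crops included, and the job is handed in when it is done.

```bash
ls; mkdir -p pics
python3 - <<'E'
from cell import robot, viewer
import cv2
for n in ("scene","top"):
    im=viewer.read_camera(n); cv2.imwrite(f"pics/{n}0.png",im)
    m=viewer.camera_model(n); print(n,{k:(v if k!='pose' else [[round(float(x),4) for x in r] for r in v]) for k,v in m.items()})
print(robot.observe())
E
```

```text
pics
scene {'fx': 513.8066988412268, 'fy': 513.8066988412268, 'cx': 320.0751922269541, 'cy': 204.56042550306285, 'pose': [[-0.8008, -0.3917, 0.453, 1.0657], [0.5987, -0.5419, 0.5898, 0.6703], [0.0145, 0.7436, 0.6685, 0.8919], [0.0, 0.0, 0.0, 1.0]]}
top {'fx': 402.8565693228037, 'fy': 402.8565693228037, 'cx': 323.74944892196305, 'cy': 195.9486622476317, 'pose': [[0.0104, 0.9809, -0.1944, 0.3956], [-0.9998, 0.013, 0.0121, -0.0152], [0.0144, 0.1943, 0.9808, 0.8766], [0.0, 0.0, 0.0, 1.0]]}
{'time': 0.1, 'qpos': array([-1.35399255e+00,  3.42654709e-01,  1.52492938e+00, -9.35430084e-06,
        1.27541337e+00, -1.45986309e-01]), 'qvel': array([-0.00132309, -0.00068451, -0.00321325,  0.00159626,  0.00117232,
        0.00215706]), 'joint_efforts': array([ 1.57555965e-03, -4.32004416e+01, -2.44694871e+01,  7.18942448e-02,
        5.26432588e-02, -2.73956039e-05]), 'tool_pos': array([ 0.1863135 , -0.49069538,  0.40411068]), 'tool_rot': array([-3.14020149e+00, -1.95503850e-04,  3.62792684e-01]), 'contact_force': array([-0.12953723, -0.45485729, -0.28508432]), 'torque': array([-0.01965416, -0.01146467, -0.00301154]), 'opening': 0.09180618440467075}
```

View pics/scene0.png

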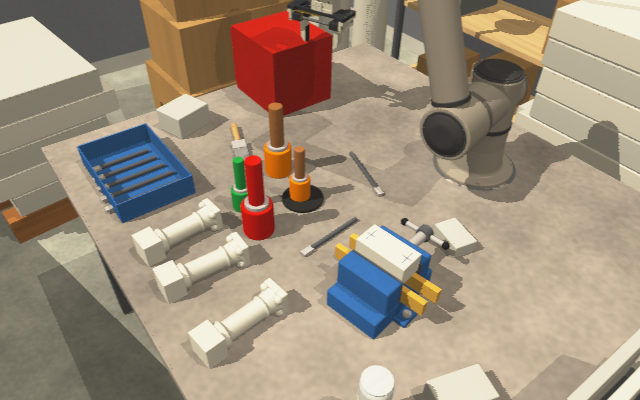

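View pics/top0.png

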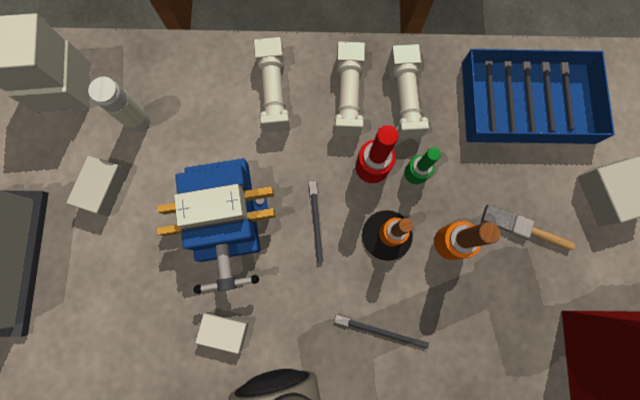

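Candidates like the mallet are: red (scene 258,195; top 377,155), green (240,180; 420,165), large orange (277,140; 463,240) and small orange on the black pad (300,175; 395,232). The small orange one fits, since it isn't red or green and is the smaller of the rest. I'll confirm it in crops.

```bash
cat > h.py <<'E'
from cell import robot, viewer
import numpy as np, cv2
def cam(n):
    m=viewer.camera_model(n); return m,np.array(m["pose"])
def ray(n,u,v):
    m,T=cam(n); d=T[:3,:3]@np.array([(u-m["cx"])/m["fx"],-(v-m["cy"])/m["fy"],-1]); return T[:3,3],d
def atz(n,u,v,z):
    o,d=ray(n,u,v); return o+d*(z-o[2])/d[2]
def proj(n,p):
    m,T=cam(n); q=T[:3,:3].T@(np.array(p)-T[:3,3]); return m["cx"]+m["fx"]*q[0]/-q[2], m["cy"]+m["fy"]*q[1]/q[2]
def tri(a,b):
    A=[];B=[]
    for n,u,v in (a,b):
        o,d=ray(n,u,v); d/=np.linalg.norm(d); P=np.eye(3)-np.outer(d,d); A.append(P);B.append(P@o)
    return np.linalg.lstsq(np.vstack(A),np.hstack(B),rcond=None)[0]
def crop(im,x,y,w,h,k): return cv2.resize(im[y:y+h,x:x+w],None,fx=k,fy=k,interpolation=cv2.INTER_CUBIC)
E
python3 - <<'E'
from h import *
s=cv2.imread("pics/scene0.png");t=cv2.imread("pics/top0.png")
a=np.vstack([crop(s,320,210,130,97,6)[:291*2]]);cv2.imwrite("pics/c1.png",a)
b=crop(t,150,150,130,97,6);cv2.imwrite("pics/c2.png",b)
c=np.hstack([crop(s,265,135,70,80,5),crop(t,355,195,70,80,5)]);cv2.imwrite("pics/c3.png",c)
E
```

```text
(no output)
```

View pics/c1.png

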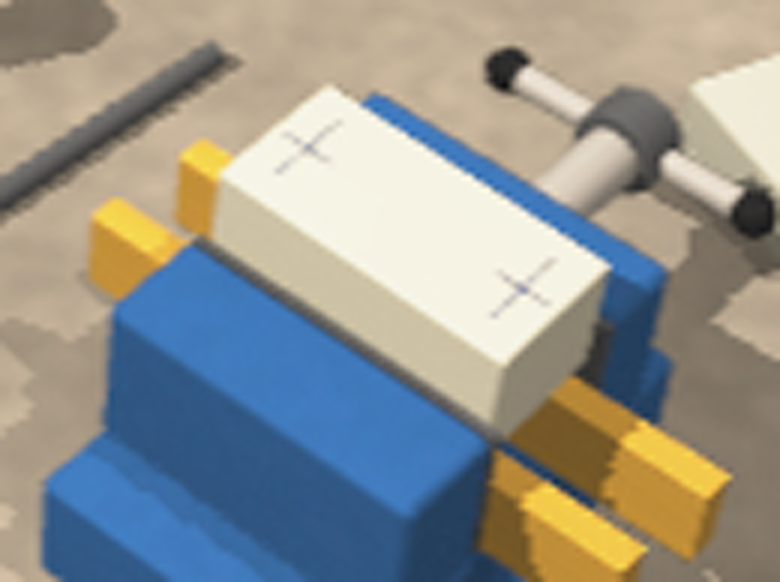

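View pics/c2.png

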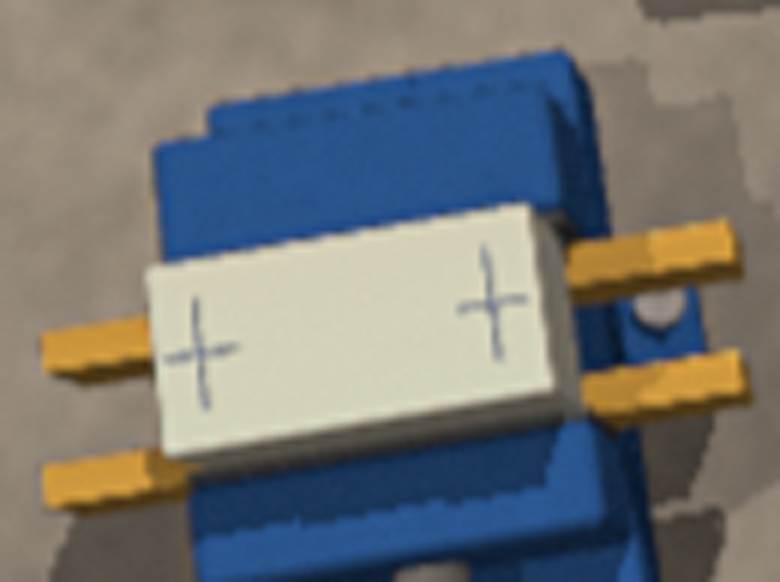

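View pics/c3.png

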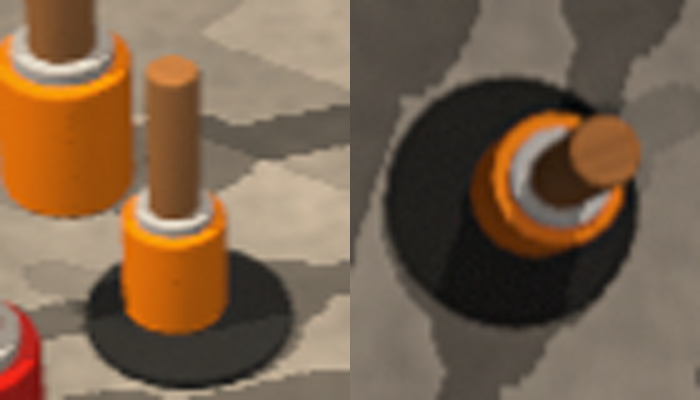

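Run:
```python
from h import *
np.set_printoptions(precision=4,suppress=True)
f=lambda ox,oy,k,x,y:(ox+(x+.5)/k-.5,oy+(y+.5)/k-.5)
L=tri(("top",*f(150,150,6,201,351)),("scene",*f(320,210,6,523,289)))
R=tri(("top",*f(150,150,6,492,304)),("scene",*f(320,210,6,309,150)))
print("L",L,"R",R,np.linalg.norm(L-R)); d=L-R; yaw=np.arctan2(-d[0],d[1]); print("yaw",yaw, "slope",np.arcsin(d[2]/.09))
M=(L+R)/2; print("mid",M)
Rz=np.array([[np.cos(yaw),-np.sin(yaw)],[np.sin(yaw),np.cos(yaw)]])
H=tri(("top",*f(355,195,5,255,150)),("scene",*f(265,135,5,173,71))); print("handle top",H)
print("pad",atz("top",*f(355,195,5,162,201),.008),atz("scene",*f(265,135,5,189,317),.008))
for n,p in dict(nearL=(44,478),nearR=(746,364),farL=(44,348),farR=(738,235)).items():
    w=atz("top",*f(150,150,6,*p),.085); print(n,w,"vise",Rz.T@(w[:2]-M[:2]))
for p in [(45,250),(185,155)]: pass
print("rocking tool yaw state", robot.observe()["tool_rot"])
```

```text
L [0.5145 0.234  0.1434] R [0.5301 0.1457 0.1449] 0.08974465559954319
yaw 0.17488800608302335 slope -0.016328941838693673
mid [0.5223 0.1898 0.1441]
handle top [ 0.4872 -0.1717  0.1563]
pad [ 0.484  -0.1636  0.008 ] [ 0.4887 -0.1571  0.008 ]
nearL [0.4817 0.3012 0.085 ] vise [-0.0206  0.1167]
nearR [0.5223 0.0737 0.085 ] vise [-0.0202 -0.1144]
farL [0.5247 0.3051 0.085 ] vise [0.0224 0.1131]
farR [0.5659 0.0778 0.085 ] vise [ 0.0235 -0.1179]
rocking tool yaw state [-3.1402 -0.0002  0.3628]
```

Run:
```python
from h import *
np.set_printoptions(precision=4,suppress=True)
for n,a,b in [("big",(489,232),(276,106)),("red",(387,134),(254,159)),("green",(433,153),(239,159))]: print(n,tri(("top",*a),("scene",*b)))
```

```text
big [ 0.4693 -0.2996  0.2071]
red [ 0.6361 -0.1306  0.2161]
green [ 0.6236 -0.2281  0.1511]
```

```bash
python3 -m creep '[[[0,0,15,0,0,7],[0,0,15,0,0,7],[0,0,15,0,0,7],[0,0,0,0,0,7],[0,0,0,0,0,7]]]' -1; python3 -m creep '[[[0,0,0,0,0,7],[0,0,0,0,0,7],[0,0,0,0,0,7],[0,0,0,0,0,7],[0,0,0,0,0,7]]]'; python3 -m creep '[[[0,0,0,0,0,7],[0,0,0,0,0,2],[0,0,0,0,0,0]]]'
```

```text
time: 0.52
tool_pos: [0.1862, -0.4902, 0.4481]
tool_rot: [-3.133, -0.002, 0.987]
contact_force: [-0.6, -0.1, -0.0]
opening: 0.0923
time: 0.93
tool_pos: [0.1861, -0.4899, 0.4469]
tool_rot: [-3.132, -0.005, 1.612]
contact_force: [0.5, -0.4, 0.9]
opening: 0.0919
time: 1.18
tool_pos: [0.1861, -0.4897, 0.4456]
tool_rot: [-3.132, -0.008, 1.78]
contact_force: [0.9, 0.3, -0.1]
opening: 0.0925
```

```bash
cat > t.py <<'E'
from h import *
import sys
from scipy.spatial.transform import Rotation as Ro
# usage: t.py x y z yaw -> shift mm and rotvec deg (world) still to go
o=robot.observe(); g=[float(a) for a in sys.argv[1:5]]
R=Ro.from_euler("xyz",o["tool_rot"]); D=Ro.from_euler("xyz",[np.pi,0,g[3]])*R.inv()
print("to go mm",np.round((np.array(g[:3])-o["tool_pos"])*1e3,1),"deg",np.round(D.as_rotvec(degrees=True),2),"F",np.round(o["contact_force"],1),"open",round(float(o["opening"]),4),"t",round(o["time"],2))
E
python3 -m creep '[[[28,29,0,0,0,0],[28,29,0,0,0,0],[28,29,0,0,0,0],[28,29,0,0,0,0],[28,29,0,0,0,0]]]'; python3 -m creep '[[[28,29,0,0,0,0],[28,29,0,0,0,0],[28,29,0,0,0,0],[28,29,0,0,0,0],[28,29,0,0,0,0]]]'; python3 -m creep '[[[0,0,0,0,0,0]]]'; python3 t.py .487 -.1717 .284 1.746
```

```text
time: 1.6
tool_pos: [0.3248, -0.3445, 0.4429]
tool_rot: [-3.129, -0.01, 1.759]
contact_force: [1.3, 0.2, -0.1]
opening: 0.0917
time: 2.02
tool_pos: [0.4679, -0.1924, 0.4425]
tool_rot: [-3.128, -0.01, 1.748]
contact_force: [0.1, -0.7, 0.7]
opening: 0.0919
time: 2.1
tool_pos: [0.4711, -0.1876, 0.4422]
tool_rot: [-3.13, -0.012, 1.752]
contact_force: [-1.2, 0.2, -0.1]
opening: 0.0918
to go mm [  15.9   15.9 -158.2] deg [-0.59 -0.78 -0.35] F [-1.2  0.2 -0.1] open 0.0918 t 2.1
```

```bash
python3 -m creep '[[[16,16,0,-0.6,-0.8,0],[0,0,0,0,0,0],[0,0,-35,0,0,0],[0,0,-35,0,0,0],[0,0,0,0,0,0]]]'; python3 t.py .487 -.1717 .284 1.746;python3 -c "
from h import *
a=viewer.read_camera('scene');b=viewer.read_camera('top')
cv2.imwrite('pics/g1.png',np.hstack([crop(a,235,75,130,130,3),crop(b,330,150,130,130,3)]))"
```

```text
time: 2.52
tool_pos: [0.4891, -0.168, 0.3709]
tool_rot: [3.139, 0.003, 1.753]
contact_force: [-0.7, 0.1, -1.1]
opening: 0.092
to go mm [ -2.1  -3.7 -86.9] deg [ 0.16  0.18 -0.4 ] F [-0.7  0.1 -1.1] open 0.092 t 2.52
```

View pics/g1.png

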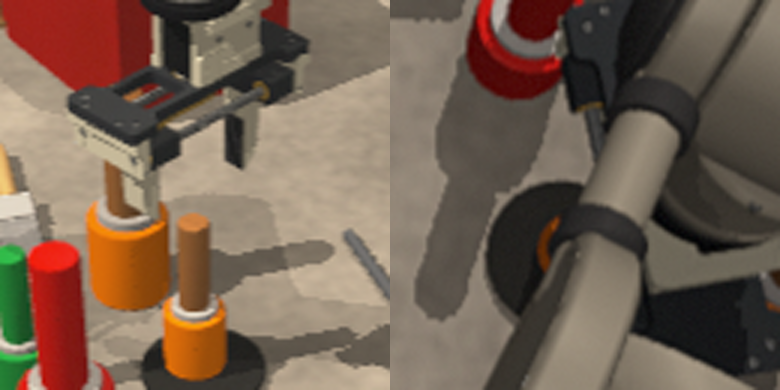

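The gripper sits above the small orange mallet on the pad (crop left, handle top 193,220), with its two fingers at 140,185 and 238,145 on either side along world x. The red mallet stays clear.

```bash
python3 -m creep '[[[-2,-4,0,0,0,0],[0,0,0,0,0,0],[0,0,-30,0,0,0],[0,0,-30,0,0,0],[0,0,0,0,0,0]]]'; python3 t.py .487 -.1717 .284 1.746; python3 -m creep '[[[0,0,-13,0,0,0],[0,0,-13,0,0,0],[0,0,0,0,0,0]]]';python3 t.py .487 -.1717 .284 1.746
```

```text
time: 3.03
tool_pos: [0.4894, -0.1766, 0.3254]
tool_rot: [3.118, 0.02, 1.748]
contact_force: [-0.9, 1.4, -0.6]
opening: 0.0919
to go mm [ -2.4   4.9 -41.4] deg [ 0.91  1.55 -0.13] F [-0.9  1.4 -0.6] open 0.0919 t 3.03
time: 3.28
tool_pos: [0.4906, -0.1784, 0.3047]
tool_rot: [3.112, 0.025, 1.746]
contact_force: [-0.6, -0.6, -0.1]
opening: 0.0918
to go mm [ -3.6   6.7 -20.7] deg [ 1.12  1.92 -0.02] F [-0.6 -0.6 -0.1] open 0.0918 t 3.28
```

```bash
python3 -m creep '[[[-4,7,0,1.1,1.9,0],[0,0,0,0,0,0]]]';python3 t.py .487 -.1717 .284 1.746; python3 -m creep '[[[0,0,-11,0,0,0],[0,0,-11,0,0,0],[0,0,0,0,0,0]]]';python3 t.py .487 -.1717 .284 1.746
```

```text
time: 3.45
tool_pos: [0.4873, -0.1723, 0.3087]
tool_rot: [3.139, 0.002, 1.745]
contact_force: [0.6, -0.4, -0.6]
opening: 0.0917
to go mm [ -0.3   0.6 -24.7] deg [0.1  0.17 0.04] F [ 0.6 -0.4 -0.6] open 0.0917 t 3.45
time: 3.7
tool_pos: [0.489, -0.1737, 0.2907]
tool_rot: [3.129, 0.01, 1.745]
contact_force: [-0.8, -0.6, -0.2]
opening: 0.0919
to go mm [-2.   2.  -6.7] deg [0.46 0.81 0.05] F [-0.8 -0.6 -0.2] open 0.0919 t 3.7
```

Adjust, then close on the handle.

```bash
python3 -m creep '[[[-2,2,-7,0.6,1.1,0],[0,0,0,0,0,0],[0,0,0,0,0,0]]]';python3 t.py .487 -.1717 .284 1.746; python3 -m creep '[[[0,0,0,0,0,0],[0,0,0,0,0,0],[0,0,0,0,0,0],[0,0,0,0,0,0],[0,0,0,0,0,0]]]' 1 55; python3 -m creep '[[[0,0,0,0,0,0],[0,0,0,0,0,0],[0,0,0,0,0,0],[0,0,0,0,0,0]]]';python3 t.py .487 -.1717 .284 1.746
```

```text
time: 3.95
tool_pos: [0.4874, -0.1723, 0.2845]
tool_rot: [-3.138, -0.002, 1.745]
contact_force: [-0.7, -0.6, -0.1]
opening: 0.0921
to go mm [-0.4  0.6 -0.5] deg [-0.1  -0.23  0.07] F [-0.7 -0.6 -0.1] open 0.0921 t 3.95
time: 4.37
tool_pos: [0.4877, -0.1725, 0.2855]
tool_rot: [-3.139, -0.001, 1.745]
contact_force: [0.8, 0.0, 0.1]
opening: 0.0628
time: 4.7
tool_pos: [0.4878, -0.1725, 0.2857]
tool_rot: [-3.14, -0.001, 1.745]
contact_force: [-0.4, -0.7, 0.4]
opening: 0.0362
to go mm [-0.8  0.8 -1.7] deg [-0.04 -0.12  0.06] F [-0.4 -0.7  0.4] open 0.0362 t 4.7
```

```bash
python3 -m creep '[[[0,0,0,0,0,0],[0,0,0,0,0,0],[0,0,0,0,0,0],[0,0,0,0,0,0],[0,0,0,0,0,0]]]';python3 t.py .487 -.1717 .284 1.746; python3 -m creep '[[[0,0,15,0,0,0],[0,0,20,0,0,0],[0,0,30,0,0,0],[0,0,30,0,0,0],[0,0,0,0,0,0]]]';python3 t.py .5145 .234 .284 1.746
```

```text
time: 5.12
tool_pos: [0.4878, -0.1725, 0.2857]
tool_rot: [-3.14, -0.001, 1.745]
contact_force: [-0.4, 0.9, 0.4]
opening: 0.0262
to go mm [-0.8  0.8 -1.7] deg [-0.04 -0.11  0.07] F [-0.4  0.9  0.4] open 0.0262 t 5.12
time: 5.53
tool_pos: [0.4857, -0.1715, 0.3788]
tool_rot: [-3.128, -0.01, 1.745]
contact_force: [1.6, -1.6, -3.1]
opening: 0.026
to go mm [ 28.8 405.5 -94.8] deg [-0.44 -0.87  0.07] F [ 1.6 -1.6 -3.1] open 0.026 t 5.53
```

```bash
python3 -m creep '[[[0,0,35,-0.3,-0.5,0],[0,20,35,0,0,0],[4,36,12,0,0,0],[5,36,0,0,0,0],[5,36,0,0,0,0]]]';python3 -m creep '[[[5,36,0,0,0,0],[5,36,0,0,0,0],[5,36,0,0,0,0],[5,36,0,0,0,0],[0,0,0,0,0,0]]]'; python3 t.py .5301 .1457 .44 1.746
```

```text
time: 5.95
tool_pos: [0.4981, -0.0454, 0.4583]
tool_rot: [-3.128, -0.006, 1.733]
contact_force: [0.2, -0.4, -5.1]
opening: 0.0264
time: 6.37
tool_pos: [0.517, 0.1105, 0.4512]
tool_rot: [-3.118, -0.011, 1.736]
contact_force: [-1.2, -0.7, -4.1]
opening: 0.0262
to go mm [ 13.1  35.2 -11.2] deg [-0.4  -1.42  0.56] F [-1.2 -0.7 -4.1] open 0.0262 t 6.37
```

```bash
python3 -m creep '[[[13,35,0,-0.4,-1.4,0.5],[0,0,0,0,0,0],[0,0,0,0,0,0]]]'; python3 t.py .5301 .1457 .434 1.746
```

```text
time: 6.62
tool_pos: [0.5296, 0.1486, 0.4454]
tool_rot: [-3.133, 0.0, 1.751]
contact_force: [-0.3, -0.2, -4.2]
opening: 0.0265
to go mm [  0.5  -2.9 -11.4] deg [ 0.12 -0.49 -0.27] F [-0.3 -0.2 -4.2] open 0.0265 t 6.62
```

```bash
python3 -m creep '[[[0,-3,-9,0,-0.5,0],[0,0,0,0,0,0],[0,0,-5,0,0,0],[0,0,0,0,0,0]]]'; python3 t.py .5301 .1457 .4227 1.746;  python3 -m creep '[[[0,0,-4,0,0,0],[0,0,-2,0,0,0]]]';  python3 -m creep '[[[0,0,-3,0,0,0],[0,0,-3,0,0,0]]]';python3 t.py .5301 .1457 .4227 1.746
```

```text
time: 6.95
tool_pos: [0.5292, 0.1449, 0.4265]
tool_rot: [-3.133, 0.001, 1.751]
contact_force: [-0.3, -0.2, -5.4]
opening: 0.026
to go mm [ 0.9  0.8 -3.8] deg [ 0.13 -0.48 -0.27] F [-0.3 -0.2 -5.4] open 0.026 t 6.95
time: 7.12
tool_pos: [0.5292, 0.1442, 0.4228]
tool_rot: [-3.136, 0.0, 1.749]
contact_force: [-4.3, 0.5, 7.4]
opening: 0.026
time: 7.28
tool_pos: [0.5285, 0.1438, 0.421]
tool_rot: [-3.14, -0.001, 1.748]
contact_force: [-4.7, 0.3, 9.8]
opening: 0.0261
to go mm [1.6 1.9 1.7] deg [-0.02 -0.1  -0.12] F [-4.7  0.3  9.8] open 0.0261 t 7.28
```

```bash
for i in 1; do python3 -m creep '[[[0,0,-5,0,0,0],[0,0,-5,0,0,0]]]'; python3 -m creep '[[[0,0,-5,0,0,0],[0,0,-5,0,0,0]]]'; python3 -m creep '[[[0,0,-5,0,0,0]]]'; done;python3 t.py .5301 .1457 .4127 1.746
```

```text
time: 7.45
tool_pos: [0.5274, 0.1432, 0.4166]
tool_rot: [3.138, -0.0, 1.747]
contact_force: [-6.2, -1.9, 15.6]
opening: 0.0266
time: 7.62
tool_pos: [0.5263, 0.1426, 0.4127]
tool_rot: [3.133, -0.0, 1.747]
contact_force: [-5.2, -0.2, 28.9]
opening: 0.0262
time: 7.7
tool_pos: [0.5257, 0.1424, 0.4126]
tool_rot: [3.128, -0.001, 1.747]
contact_force: [-7.9, -0.5, 29.3]
opening: 0.0264
to go mm [4.4 3.3 0.1] deg [-0.17  0.74 -0.03] F [-7.9 -0.5 29.3] open 0.0264 t 7.7
```

```bash
python3 -m creep '[[[0,0,15,0,0,0],[0,0,15,0,0,0],[-5,30,0,0,0,0],[-5,30,0,0,0,0],[-1,31,0,0,0,0]]]'; python3 -m creep '[[[0,0,0,0,0,0],[0,0,0,0,0,0]]]'; python3 t.py .5145 .234 .4227 1.746
```

```text
time: 8.12
tool_pos: [0.5146, 0.2285, 0.4484]
tool_rot: [3.121, 0.002, 1.734]
contact_force: [0.7, -0.3, -4.7]
opening: 0.026
time: 8.28
tool_pos: [0.5137, 0.233, 0.4486]
tool_rot: [3.12, -0.001, 1.739]
contact_force: [-0.6, -0.7, -4.8]
opening: 0.0264
to go mm [  0.8   1.  -25.9] deg [-0.28  1.2   0.42] F [-0.6 -0.7 -4.8] open 0.0264 t 8.28
```

```bash
python3 -m creep '[[[1,1,-10,-0.3,1.2,0.4],[0,0,0,0,0,0],[0,0,-7,0,0,0],[0,0,-3,0,0,0]]]'; python3 t.py .5145 .234 .4227 1.746;  python3 -m creep '[[[0,0,-4,0,0,0],[0,0,-5,0,0,0]]]';  python3 -m creep '[[[0,0,-5,0,0,0],[0,0,-5,0,0,0]]]';python3 t.py .5145 .234 .4127 1.746
```

```text
time: 8.62
tool_pos: [0.5151, 0.2322, 0.4267]
tool_rot: [-3.139, 0.001, 1.745]
contact_force: [-0.8, 0.0, -5.7]
opening: 0.0261
to go mm [-0.6  1.8 -4. ] deg [ 0.08 -0.14  0.08] F [-0.8  0.  -5.7] open 0.0261 t 8.62
time: 8.78
tool_pos: [0.5156, 0.2309, 0.4166]
tool_rot: [-3.139, 0.001, 1.743]
contact_force: [-0.1, 0.3, -4.4]
opening: 0.0261
time: 8.95
tool_pos: [0.515, 0.2308, 0.4125]
tool_rot: [3.139, -0.001, 1.742]
contact_force: [-18.0, -2.6, 53.1]
opening: 0.026
to go mm [-0.5  3.2  0.2] deg [-0.11  0.16  0.24] F [-18.   -2.6  53.1] open 0.026 t 8.95
```

```bash
python3 -m creep '[[[0,0,6,0,0,0],[0,3,0,0,0,0],[0,0,-4,0,0,0],[0,0,-3,0,0,0],[0,0,-4,0,0,0]]]';python3 t.py .5145 .234 .4127 1.746; python3 -m creep '[[[0,0,-4,0,0,0],[0,0,-4,0,0,0]]]'; python3 t.py .5145 .234 .4127 1.746; python3 -m creep '[[[0,0,10,0,0,0],[0,0,8,0,0,0],[5,-30,0,0,0,0],[5,-30,0,0,0,0],[5,-28,0,0,0,0]]]'; python3 -m creep '[[[0,0,0,0,0,0],[0,0,0,0,0,0]]]'; python3 t.py .5301 .1457 .4127 1.746
```

```text
time: 9.37
tool_pos: [0.5147, 0.2341, 0.4125]
tool_rot: [3.128, -0.004, 1.741]
contact_force: [-11.1, 1.1, 47.8]
opening: 0.0267
to go mm [-0.2 -0.1  0.2] deg [-0.36  0.72  0.26] F [-11.1   1.1  47.8] open 0.0267 t 9.37
time: 9.53
tool_pos: [0.5133, 0.2341, 0.4125]
tool_rot: [3.122, -0.004, 1.743]
contact_force: [-9.0, -4.1, 29.9]
opening: 0.0262
to go mm [ 1.2 -0.1  0.2] deg [-0.44  1.05  0.19] F [-9.  -4.1 29.9] open 0.0262 t 9.53
time: 9.95
tool_pos: [0.5271, 0.1487, 0.4287]
tool_rot: [3.125, -0.007, 1.752]
contact_force: [1.7, 0.1, -3.9]
opening: 0.0261
time: 10.12
tool_pos: [0.5283, 0.1438, 0.4263]
tool_rot: [3.129, -0.004, 1.746]
contact_force: [0.5, 0.5, -4.1]
opening: 0.0267
to go mm [  1.8   1.9 -13.6] deg [-0.38  0.68 -0.  ] F [ 0.5  0.5 -4.1] open 0.0267 t 10.12
```

```bash
python3 -m creep '[[[2,2,0,-0.4,0.7,0],[0,0,-7,0,0,0],[0,0,-3,0,0,0],[0,0,-3,0,0,0],[0,0,-3,0,0,0]]]';python3 t.py .5301 .1457 .4127 1.746; python3 -m creep '[[[0,0,-4,0,0,0],[0,0,-4,0,0,0]]]'; python3 -m creep '[[[0,0,-4,0,0,0],[0,0,-4,0,0,0]]]'; python3 t.py .5301 .1457 .4127 1.746
```

```text
time: 10.53
tool_pos: [0.5303, 0.1479, 0.4126]
tool_rot: [3.141, 0.002, 1.748]
contact_force: [-10.9, -5.9, 26.8]
opening: 0.0262
to go mm [-0.2 -2.2  0.1] deg [ 0.12  0.04 -0.12] F [-10.9  -5.9  26.8] open 0.0262 t 10.53
time: 10.7
tool_pos: [0.5286, 0.1484, 0.4126]
tool_rot: [3.135, 0.006, 1.751]
contact_force: [-8.0, -5.3, 23.2]
opening: 0.0265
time: 10.87
tool_pos: [0.5271, 0.1489, 0.4126]
tool_rot: [3.128, 0.01, 1.753]
contact_force: [-7.6, -4.4, 22.7]
opening: 0.0264
to go mm [ 3.  -3.2  0.1] deg [ 0.42  0.86 -0.4 ] F [-7.6 -4.4 22.7] open 0.0264 t 10.87
```

```bash
python3 -m creep '[[[0,0,20,0.4,0.8,0],[0,0,20,0,0,0],[-4,-36,0,0,0,0],[-5,-36,0,0,0,0],[-5,-36,0,0,0,0]]]';python3 -m creep '[[[-5,-36,0,0,0,0],[-5,-36,0,0,0,0],[-5,-36,0,0,0,0],[-5,-36,0,0,0,0],[-5,-36,0,0,0,0]]]'; python3 -m creep '[[[0,0,0,0,0,0],[0,0,0,0,0,0]]]'; python3 t.py .4863 -.16 .287 1.746
```

```text
time: 11.28
tool_pos: [0.5112, 0.048, 0.4549]
tool_rot: [3.137, -0.003, 1.77]
contact_force: [0.3, -0.1, -3.3]
opening: 0.0265
time: 11.7
tool_pos: [0.4841, -0.135, 0.4535]
tool_rot: [3.136, -0.004, 1.78]
contact_force: [1.4, -0.1, -4.7]
opening: 0.0263
time: 11.87
tool_pos: [0.4833, -0.1406, 0.4525]
tool_rot: [3.138, -0.001, 1.774]
contact_force: [0.4, 0.9, -5.0]
opening: 0.0264
to go mm [   3.   -19.4 -165.5] deg [-0.11  0.21 -1.58] F [ 0.4  0.9 -5. ] open 0.0264 t 11.87
```

```bash
python3 -m creep '[[[3,-19,-20,0,0,-1.5],[0,0,-30,0,0,0],[0,0,-30,0,0,0],[0,0,-30,0,0,0],[0,0,0,0,0,0]]]'; python3 t.py .4863 -.16 .287 1.746
```

```text
time: 12.28
tool_pos: [0.4876, -0.1554, 0.34]
tool_rot: [3.131, 0.002, 1.751]
contact_force: [-1.9, 0.9, -5.5]
opening: 0.0263
to go mm [ -1.3  -4.6 -53. ] deg [-0.    0.59 -0.3 ] F [-1.9  0.9 -5.5] open 0.0263 t 12.28
```

```bash
python3 -m creep '[[[-1,-5,-20,0,0.6,-0.3],[0,0,-18,0,0,0],[0,0,-6,0,0,0],[0,0,0,0,0,0]]]'; python3 t.py .4863 -.16 .287 1.746
```

```text
time: 12.62
tool_pos: [0.4891, -0.1563, 0.2975]
tool_rot: [3.14, 0.0, 1.753]
contact_force: [-0.2, -0.5, -4.0]
opening: 0.0261
to go mm [ -2.8  -3.7 -10.5] deg [-0.    0.07 -0.37] F [-0.2 -0.5 -4. ] open 0.0261 t 12.62
```

```bash
python3 -m creep '[[[-3,-4,-4,0,0,0],[0,0,-3,0,0,0],[0,0,0,0,0,0]]]'; python3 t.py .4863 -.16 .287 1.746; python3 -m creep '[[[0,0,-3,0,0,0],[0,0,-1.5,0,0,0],[0,0,0,0,0,0]]]';python3 t.py .4863 -.16 .286 1.746
```

```text
time: 12.87
tool_pos: [0.4875, -0.1597, 0.2937]
tool_rot: [3.136, 0.003, 1.755]
contact_force: [0.1, -0.0, -4.0]
opening: 0.0265
to go mm [-1.2 -0.3 -6.7] deg [ 0.13  0.36 -0.53] F [ 0.1 -0.  -4. ] open 0.0265 t 12.87
time: 13.12
tool_pos: [0.4879, -0.16, 0.2911]
tool_rot: [3.132, 0.006, 1.755]
contact_force: [0.0, 0.1, -4.3]
opening: 0.0259
to go mm [-1.6 -0.  -5.1] deg [ 0.24  0.58 -0.51] F [ 0.   0.1 -4.3] open 0.0259 t 13.12
```

```bash
python3 -m creep '[[[-1,0,-3,0.2,0.6,0],[0,0,-2,0,0,0]]]'; python3 t.py .4863 -.16 .286 1.746; python3 -m creep '[[[0,0,-2,0,0,0]]]'; python3 -m creep '[[[0,0,-2,0,0,0]]]'; python3 t.py .4863 -.16 .286 1.746
```

```text
time: 13.28
tool_pos: [0.487, -0.1601, 0.2866]
tool_rot: [-3.142, 0.001, 1.755]
contact_force: [0.3, 0.5, -5.1]
opening: 0.0262
to go mm [-0.7  0.1 -0.6] deg [ 0.06  0.01 -0.5 ] F [ 0.3  0.5 -5.1] open 0.0262 t 13.28
time: 13.37
tool_pos: [0.4872, -0.1602, 0.2857]
tool_rot: [3.14, 0.002, 1.755]
contact_force: [-5.6, 3.4, 25.5]
opening: 0.0263
time: 13.45
tool_pos: [0.4872, -0.1601, 0.2857]
tool_rot: [3.14, 0.002, 1.755]
contact_force: [-8.2, 3.6, 24.7]
opening: 0.0265
to go mm [-0.9  0.1  0.3] deg [ 0.12  0.12 -0.51] F [-8.2  3.6 24.7] open 0.0265 t 13.45
```

```bash
python3 -m creep '[[[0,0,0.3,0,0,0],[0,0,0,0,0,0]]]'; python3 -m creep '[[[0,0,0,0,0,0],[0,0,0,0,0,0],[0,0,0,0,0,0],[0,0,0,0,0,0],[0,0,0,0,0,0]]]' -1; python3 -m creep '[[[0,0,0,0,0,0],[0,0,0,0,0,0],[0,0,0,0,0,0],[0,0,0,0,0,0],[0,0,0,0,0,0]]]'; python3 t.py .4863 -.16 .286 1.746
```

```text
time: 13.62
tool_pos: [0.4872, -0.1601, 0.2871]
tool_rot: [3.139, 0.003, 1.755]
contact_force: [0.3, -0.2, -4.3]
opening: 0.0263
time: 14.03
tool_pos: [0.488, -0.1606, 0.2877]
tool_rot: [3.136, 0.005, 1.755]
contact_force: [-0.4, -0.2, -0.1]
opening: 0.055
time: 14.45
tool_pos: [0.4882, -0.1607, 0.2877]
tool_rot: [3.135, 0.006, 1.755]
contact_force: [-0.7, 0.1, 0.5]
opening: 0.0877
to go mm [-1.9  0.7 -1.7] deg [ 0.26  0.4  -0.49] F [-0.7  0.1  0.5] open 0.0877 t 14.45
```

```bash
python3 -m creep '[[[-2,1,10,0.3,0.4,0],[0,0,25,0,0,0],[0,0,35,0,0,0],[0,0,35,0,0,0],[0,0,30,0,0,0]]]'; python3 -m creep '[[[4,36,0,0,0,0],[4,36,0,0,0,0],[4,36,0,0,0,0],[4,36,0,0,0,0],[5,36,0,0,0,0]]]' 1 40;  python3 -m creep '[[[8,25,0,0,0,0],[0,0,0,0,0,0],[0,0,0,0,0,0],[0,0,0,0,0,0],[0,0,0,0,0,0]]]'; python3 t.py .5267 .0491 .243 1.746;python3 -c "
from h import *
a=viewer.read_camera('scene');b=viewer.read_camera('top')
cv2.imwrite('pics/s2.png',a);cv2.imwrite('pics/t2.png',b)
cv2.imwrite('pics/g2.png',np.hstack([crop(a,265,120,190,200,2),crop(b,150,130,190,200,2)]))
cv2.imwrite('pics/g3.png',crop(a,265,120,190,190,3))"
```

```text
time: 14.87
tool_pos: [0.4838, -0.1586, 0.4201]
tool_rot: [-3.127, -0.012, 1.754]
contact_force: [1.6, -1.0, -0.2]
opening: 0.0918
time: 15.28
tool_pos: [0.5049, 0.0206, 0.4296]
tool_rot: [3.141, -0.0, 1.741]
contact_force: [-0.1, -0.6, 0.2]
opening: 0.0628
time: 15.7
tool_pos: [0.5124, 0.0527, 0.4298]
tool_rot: [3.14, -0.002, 1.75]
contact_force: [-0.3, 0.2, 0.4]
opening: 0.03
to go mm [  14.3   -3.6 -186.8] deg [-0.12  0.07 -0.21] F [-0.3  0.2  0.4] open 0.03 t 15.7
```

View pics/g3.png

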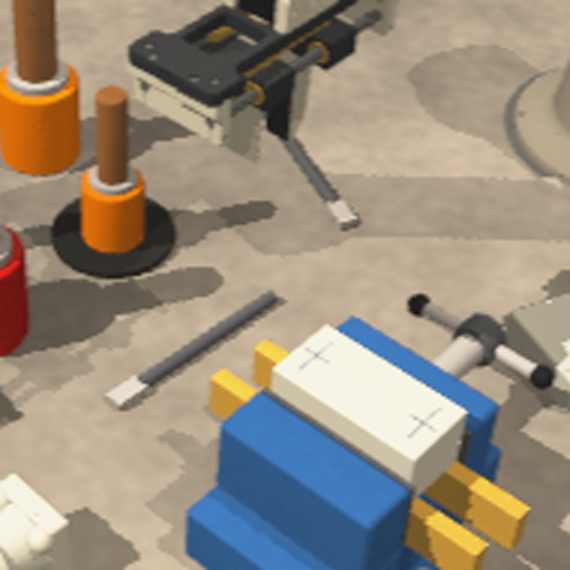

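The mallet stands upright on its pad (crop 112,220). The stone is low and level between the jaws, with its crosses at 318,356 and 424,422. I'll check those crosses against the predicted bedded positions while moving to the near bar's -y end.

```bash
python3 -c "
from h import *
for n,p in dict(L=(.5145,.234,.135),R=(.5301,.1457,.135)).items(): print(n,proj('scene',p), 'z144:',proj('scene',(p[0],p[1],.144)))"
python3 -m creep '[[[14,-4,-20,0,0,0],[0,0,-35,0,0,0],[0,0,-35,0,0,0],[0,0,-35,0,0,0],[0,0,0,0,0,0]]]'; python3 t.py .5267 .0491 .243 1.746
```

```text
L (np.float64(405.9320540843975), np.float64(260.6086835756905)) z144: (np.float64(406.51158668361285), np.float64(257.5287587609339))
R (np.float64(370.538415562959), np.float64(237.95281841660577)) z144: (np.float64(370.89073252960804), np.float64(234.87511438283954))
time: 16.22
tool_pos: [0.5267, 0.0427, 0.3043]
tool_rot: [3.13, 0.001, 1.741]
contact_force: [-2.0, -0.2, -1.2]
opening: 0.0007
to go mm [  0.    6.4 -61.3] deg [-0.05  0.65  0.31] F [-2.  -0.2 -1.2] open 0.0007 t 16.22
```

```bash
python3 -m creep '[[[0,3,-30,0,0.6,0.3],[0,0,-25,0,0,0],[0,0,-5,0,0,0],[0,0,0,0,0,0]]]'; python3 t.py .5267 .0491 .241 1.746
```

```text
time: 16.55
tool_pos: [0.5284, 0.0424, 0.2468]
tool_rot: [3.138, 0.0, 1.741]
contact_force: [0.3, 0.3, 0.5]
opening: 0.0007
to go mm [-1.7  6.7 -5.8] deg [-0.02  0.22  0.3 ] F [0.3 0.3 0.5] open 0.0007 t 16.55
```

```bash
python3 -m creep '[[[-1,6,-6,0,0.2,0.3],[0,0,0,0,0,0]]]'; python3 t.py .5267 .0491 .241 1.746;python3 -c "
from h import *
a=viewer.read_camera('scene');b=viewer.read_camera('top')
cv2.imwrite('pics/p1.png',np.hstack([crop(a,300,190,110,130,3.5),crop(b,190,160,110,130,3.5)]))"
```

```text
time: 16.72
tool_pos: [0.5286, 0.0479, 0.2437]
tool_rot: [3.137, 0.001, 1.745]
contact_force: [-0.5, 0.4, -0.2]
opening: 0.0003
to go mm [-1.9  1.2 -2.7] deg [-0.01  0.24  0.07] F [-0.5  0.4 -0.2] open 0.0003 t 16.72
```

View pics/p1.png

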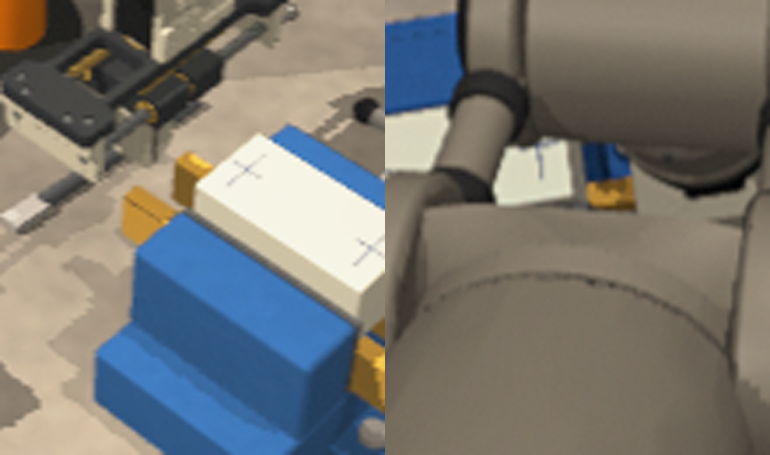

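The closed fingers (crop 140,155) are in line with the near bar's -y end (190,175), about 15 mm short of it and clear of the stone. I'll creep up to the contact.

```bash
python3 -m creep '[[[-3,7,-2,0,0.2,0],[0,0,0,0,0,0],[-0.5,3,0,0,0,0],[0,0,0,0,0,0]]]'; python3 -m creep '[[[-0.3,1.5,0,0,0,0],[0,0,0,0,0,0]]]';python3 -m creep '[[[-0.3,1.5,0,0,0,0],[0,0,0,0,0,0]]]'; python3 t.py .5223 .0737 .241 1.746
```

```text
time: 17.15
tool_pos: [0.5259, 0.0588, 0.2456]
tool_rot: [3.133, 0.002, 1.745]
contact_force: [0.1, 0.0, 0.7]
opening: 0.0004
time: 17.32
tool_pos: [0.5256, 0.0608, 0.246]
tool_rot: [3.133, 0.002, 1.746]
contact_force: [0.6, -0.5, 0.1]
opening: 0.0005
time: 17.48
tool_pos: [0.5253, 0.0625, 0.246]
tool_rot: [3.133, 0.002, 1.746]
contact_force: [-0.3, 1.1, -0.9]
opening: 0.0004
to go mm [-3.  11.2 -5. ] deg [0.04 0.52 0.  ] F [-0.3  1.1 -0.9] open 0.0004 t 17.48
```

```bash
for i in 1; do python3 -m creep '[[[-0.2,1,0,0,0,0]]]'|grep -E 'pos|force'; python3 -m creep '[[[-0.2,1,0,0,0,0]]]'|grep -E 'pos|force';python3 -m creep '[[[-0.2,1,0,0,0,0]]]'|grep -E 'pos|force';python3 -m creep '[[[-0.2,1,0,0,0,0]]]'|grep -E 'pos|force'; done
```

```text
tool_pos: [0.5251, 0.0634, 0.246]
contact_force: [-0.5, 0.2, 0.4]
tool_pos: [0.5249, 0.0644, 0.2459]
contact_force: [-0.4, 0.7, 0.0]
tool_pos: [0.5247, 0.0654, 0.2459]
contact_force: [1.1, -5.0, 0.1]
tool_pos: [0.5246, 0.0658, 0.2459]
contact_force: [0.2, -9.2, 0.2]
```

```bash
python3 -m creep '[[[-0.2,0.8,0,0,0,0]]]'|grep -E 'pos|force'; python3 -m creep '[[[-0.2,0.9,0,0,0,0]]]'|grep -E 'pos|force';python3 -m creep '[[[-0.2,0.9,0,0,0,0]]]'|grep -E 'pos|force';python3 -m creep '[[[-0.2,0.9,0,0,0,0]]]'|grep -E 'pos|force'
```

```text
tool_pos: [0.5246, 0.066, 0.2459]
contact_force: [0.7, -4.6, 0.2]
tool_pos: [0.5245, 0.0663, 0.2459]
contact_force: [0.0, -5.9, 0.3]
tool_pos: [0.5245, 0.0665, 0.2459]
contact_force: [1.1, -5.1, 0.1]
tool_pos: [0.5244, 0.0668, 0.246]
contact_force: [0.6, -5.5, -0.6]
```

```bash
cat > tip.py <<'E'
from h import *
from scipy.spatial.transform import Rotation as Ro
o=robot.observe();R=Ro.from_euler("xyz",o["tool_rot"]).as_matrix()
print("tip mm",np.round((o["tool_pos"]+R@[0,0,.170])*1e3,2),"rot",np.round(o["tool_rot"],4),"F",np.round(o["contact_force"],1))
E
python3 tip.py; python3 -m creep '[[[0,0,0,0,0,0]]]' >/dev/null;python3 tip.py
```

```text
tip mm [526.21  65.28  75.97] rot [3.1328 0.0104 1.7473] F [ 0.6 -5.5 -0.6]
tip mm [526.26  65.04  75.96] rot [3.1329 0.0107 1.7471] F [-0.3  0.2 -0.1]
```

```bash
python3 -m creep '[[[0.2,-1.5,-4,0,0,0],[0,0,0,0,0.5,0],[0,0,0,0,0,0]]]'>/dev/null; python3 tip.py; python3 t.py .5244 .0654 .242 1.746
```

```text
tip mm [524.66  63.98  71.5 ] rot [-3.1409  0.0078  1.7466] F [ 0.2  0.  -0. ]
to go mm [-0.2  0.1  0.5] deg [ 0.45  0.04 -0.03] F [ 0.2  0.  -0. ] open 0.0005 t 18.48
```

```bash
python3 -m creep '[[[0,0,0,0.5,0,0],[0,0,0,0,0,0]]]'>/dev/null; python3 tip.py; for k in 1; do python3 -m creep '[[[-0.1,0.6,0,0.05,0,0]]]'>/dev/null; python3 tip.py; python3 -m creep '[[[-0.2,1.1,0,0.1,0,0]]]'>/dev/null; python3 tip.py; python3 -m creep '[[[-0.2,1.1,0,0.1,0,0]]]'>/dev/null; python3 tip.py;  done
```

```text
tip mm [524.52  64.91  71.19] rot [-3.1414e+00 -3.0000e-04  1.7475e+00] F [-0.3  0.7  0.1]
tip mm [524.51  65.01  71.19] rot [-3.1415e+00 -2.0000e-04  1.7478e+00] F [ 1.1 -7.4  0.8]
tip mm [524.53  65.08  71.23] rot [3.1415e+00 2.0000e-04 1.7486e+00] F [  0.5 -11.9  -0.6]
tip mm [524.54  65.06  71.23] rot [3.1413e+00 7.0000e-04 1.7492e+00] F [ 0.3 -9.  -0.8]
```

```bash
python3 -m creep '[[[1,-6,0,0,0,0],[2,-12,0,0,0,0],[0,0,0,0,0,0],[21,4,0,0,0,0],[21,4,0,0,0,0]]]'>/dev/null; python3 -m creep '[[[0,0,0,0,0,0],[0,0,0,0,0,0]]]'>/dev/null; python3 tip.py; python3 t.py .5702 .0535 .242 1.746
```

```text
tip mm [570.26  53.5   71.15] rot [-3.1409e+00 -2.8000e-03  1.7462e+00] F [-0.  0.  0.]
to go mm [-0.3  0.5  0.8] deg [-0.15 -0.07 -0.01] F [-0.  0.  0.] open 0.0007 t 19.48
```

```bash
python3 -m creep '[[[-1,6,0,0,0,0],[0,0,0,0,0,0],[-0.7,4,0,0,0,0],[0,0,0,0,0,0]]]'>/dev/null; python3 tip.py; for k in 1; do python3 -m creep '[[[-0.2,1,0,0.05,0,0]]]'>/dev/null; python3 tip.py; python3 -m creep '[[[-0.2,1,0,0.05,0,0]]]'>/dev/null; python3 tip.py; python3 -m creep '[[[-0.2,1,0,0.05,0,0]]]'>/dev/null; python3 tip.py;  done; python3 t.py .5675 .069 .242 1.746
```

```text
tip mm [565.62  64.44  70.64] rot [-3.1379 -0.0042  1.7456] F [-0.4  0.6 -1. ]
tip mm [564.94  65.79  70.73] rot [-3.1378 -0.0051  1.746 ] F [-0.  -0.3  1.1]
tip mm [564.4   67.17  70.82] rot [-3.1378 -0.0061  1.7461] F [-0.   0.   1.2]
tip mm [564.01  68.51  70.92] rot [-3.138  -0.007   1.7463] F [-0.1 -0.1  0.7]
to go mm [2.7 1.6 1.1] deg [-0.36 -0.28 -0.02] F [-0.1 -0.1  0.7] open 0.0005 t 20.07
```

```bash
python3 -m creep '[[[2.5,-1,0,-0.3,-0.3,0],[0,0,0,0,0,0]]]'>/dev/null; python3 tip.py; for k in 1; do python3 -m creep '[[[-0.1,0.8,0,0,0,0]]]'>/dev/null; python3 tip.py; python3 -m creep '[[[-0.1,0.8,0,0,0,0]]]'>/dev/null; python3 tip.py; python3 -m creep '[[[-0.1,0.8,0,0,0,0]]]'>/dev/null; python3 tip.py;  done; python3 t.py .5675 .069 .242 1.746
```

```text
tip mm [567.56  66.7   71.05] rot [ 3.1404e+00 -5.0000e-04  1.7466e+00] F [ 0.5 -0.2 -0.1]
tip mm [567.56  67.34  71.05] rot [ 3.1403e+00 -4.0000e-04  1.7463e+00] F [0.1 1.2 0.1]
tip mm [567.58  68.07  71.06] rot [ 3.1402e+00 -2.0000e-04  1.7462e+00] F [-0.3 -0.2  0.3]
tip mm [567.5   68.88  71.05] rot [ 3.1402e+00 -2.0000e-04  1.7461e+00] F [-0.6 -0.3  0.3]
to go mm [0.2 0.2 0.9] deg [-0.03  0.08 -0.  ] F [-0.6 -0.3  0.3] open 0.0004 t 20.48
```

```bash
python3 -m creep '[[[-0.1,0.8,0,0,0,0]]]'>/dev/null; python3 tip.py; python3 -m creep '[[[-0.1,0.8,0,0.05,0,0]]]'>/dev/null; python3 tip.py; python3 -m creep '[[[-0.1,0.8,0,0.05,0,0]]]'>/dev/null; python3 tip.py
```

```text
tip mm [567.46  69.34  71.04] rot [3.1403e+00 5.0000e-04 1.7463e+00] F [ 0.8 -5.3  0.9]
tip mm [567.48  69.35  71.06] rot [3.1403e+00 1.4000e-03 1.7467e+00] F [-0.  -6.5  0.7]
tip mm [567.48  69.35  71.07] rot [3.1403e+00 2.1000e-03 1.7470e+00] F [-0.3 -5.6  0.3]
```

```bash
python3 -m creep '[[[-0.2,1.3,0,0.1,0,0]]]'>/dev/null; python3 tip.py; python3 -m creep '[[[-0.2,1.3,0,0.1,0,0]]]'>/dev/null; python3 tip.py;python3 -m creep '[[[-0.2,1.3,0,0.1,0,0]]]'>/dev/null; python3 tip.py
```

```text
tip mm [567.5   69.4   71.08] rot [3.1402e+00 2.9000e-03 1.7474e+00] F [  0.  -10.3  -0. ]
tip mm [567.48  69.36  71.07] rot [3.1402 0.0036 1.7476] F [ 0.5 -7.9  0. ]
tip mm [567.46  69.36  71.08] rot [3.1401 0.0043 1.7478] F [ 0.2 -7.7 -0.1]
```

The far bar held still at 8 to 10 N. I'll retreat, lift clear and check by camera.

```bash
python3 -m creep '[[[1,-6,0,0,0,0],[2,-15,0,0,0,0],[3,-15,0,0,0,0],[0,-10,25,0,0,0],[0,-10,35,0,0,0]]]'; python3 -m creep '[[[-10,-10,35,0,0,0],[-20,-20,30,0,0,0],[-25,-25,10,0,0,0],[-25,-25,0,0,0,0],[-25,-25,0,0,0,0]]]'; python3 -m creep '[[[0,0,0,0,0,0],[0,0,0,0,0,0],[0,0,0,0,0,0]]]';python3 -c "
from h import *
a=viewer.read_camera('scene');b=viewer.read_camera('top')
cv2.imwrite('pics/f1.png',np.hstack([crop(a,265,120,190,200,2.1),crop(b,150,130,190,200,2.1)]))"
```

```text
time: 21.4
tool_pos: [0.5712, 0.0132, 0.2954]
tool_rot: [-3.129, -0.001, 1.75]
contact_force: [2.0, 0.2, 0.3]
opening: 0.0005
time: 21.82
tool_pos: [0.4665, -0.0942, 0.38]
tool_rot: [3.139, 0.002, 1.755]
contact_force: [0.3, -1.3, 0.1]
opening: 0.0004
time: 22.07
tool_pos: [0.4625, -0.0982, 0.3816]
tool_rot: [3.138, 0.003, 1.748]
contact_force: [0.9, 0.2, -0.1]
opening: 0.0001
```

View pics/f1.png

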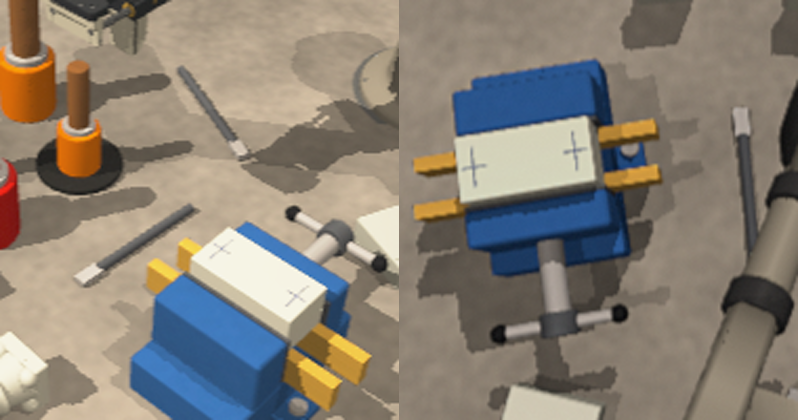

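The mallet is upright on its pad (79,150), the stone is low and level, and the bar ends (415,165 and 657,130; 415,211 and 660,175) are where they were at the start. The robot is clear of everything.

```bash
python3 -c "
from cell import robot
print(robot.hand_in())"
```

```text
the job is handed in; nothing more can be done
None
```

The job is done and handed in at about 22 s: the stone is bedded, the mallet is back upright on its pad and released, and neither parallel slides any more.

- **Tapping:** I gripped the small orange mallet by its handle and tapped the right mark, then the left, then both again. Both ends stopped hard at the same tool height, which puts the stone's top at 135 mm. The pencil crosses afterwards agreed with that height to within about 0.5 px. The hardest tap was about 57 N net, stronger than a 20 N tap but under the wrist limit.
- **Parallels:** I pushed the screw-side bar first, then the other, with closed fingers on the -y end.
  - **Screw-side bar:** it held at 9 to 12 N.
  - **Far bar:** it held at 8 to 10 N.
  - **Possible slip:** during the first push on the screw-side bar the tool crept 1.2 mm. That was the tool tilting, as the fingertip did not move, and a repeat push confirmed the bar held.
- **Final picture:** the mallet is upright on the pad, both bars are in their original places and the robot is touching nothing. No check failed.

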